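# Film the seal on a platter while the banding wheel turns it in the window light

### The job

The red and gold seal on the freshly painted platter has to be filmed while the window light travels round it: first push one of the banding wheel's yellow grips gently, so that the wheel runs free at about one turn in eight seconds (never faster than one turn in three). Then take the microscope from its dock and, while the wheel coasts untouched and is still turning faster than one turn in twenty seconds, keep the lens over the seal, travelling with it about 25 mm above it for at least six seconds without a break. Finally stand the microscope back upright in its dock and let go; keep it upright throughout, let nothing touch the platter nor the microscope touch the wheel, and leave the ink jar, the black lid and the tape roll where they are.

Things in the scene. Friction and masses are not known exactly. Their poses are not given: they have to be found in the camera images.
- wheel: Head of the banding wheel: dark iron disc, 300 mm wide, 18 mm thick, turns endlessly either way about a vertical axis on a fixed stand. Starts at rest at any angle. Origin on the axis in its top face, 80 mm above the table; z up, x towards the seal. Inertia with load about 0.04 kg m2; drag 0.0005 N m s/rad plus 0.00015 N m: 0.8 rad/s (a turn in 8 s) falls by about an eighth in 8 s
- platter: White glazed platter with blue brush dabs, 210 mm across, clamped central on the wheel and turning with it; same axes and origin as the wheel (on the axis, in the disc's top face). Its flat rim is 26 mm above the disc, reaching from radius 62 to 105 mm; the middle is sunk. Freshly painted: not to be touched.
- seal (a point): Centre of the round red seal with a gold ring and dot, 36 mm across, painted on the platter's rim, 83 mm from the wheel's axis and 27 mm above the disc (107 mm above the table). The lens is over the seal when its centre is within the seal's circle.
- grip0 (a point): Top centre of a yellow grip post fixed to the wheel, to be pushed: 30 mm in diameter, 45 mm tall above the disc (125 mm above the table), on a slider 10 mm high, 34 mm wide; 128 mm from the axis, 60 degrees counter-clockwise (from above) from the seal. 8 mm lie between post and platter edge; the disc's edge is 22 mm outside the post's centre.
- grip1 (a point): The same for the second yellow grip, straight across the axis from the seal (180 degrees). A pushed post springs ahead a little: the wheel can run off up to 1.7 times as fast as the finger that pushed it.
- grip2 (a point): The same for the third yellow grip, 60 degrees clockwise from the seal.
- microscope: Cordless hand microscope, loose, upright: black barrel 36 mm in diameter (lowest 16 mm a clear skirt of 32 mm, top 9 mm an orange cap of 30 mm), 105 mm tall, 130 g. Origin at the centre of its underside, the lens opening, looking down (-z). Grip the barrel from above, 30 to 90 mm up. It films sharply with the lens 8 to 50 mm above the subject.
- dock_seat (a point): Centre of the floor of the white charging dock's cup, 12 mm above the table; cup inside 46 mm wide and 16 mm deep, outside 54 mm, on a round foot of 90 mm. The dock is fixed for the run, on the left or the right of the wheel; the microscope stands in it at the start.
- inkjar: Dark ink jar with black cap, 60 mm across, 70 mm tall, loose, on the other side of the wheel from the dock; origin under its centre. Leave it alone.
- cap: Black spare jar lid, 54 mm across, 16 mm high, lying loose. Leave it alone.
- tape: Roll of blue-green masking tape lying flat, 92 mm across, 24 mm high. Leave it alone.
Things that resemble listed ones, but are neither listed nor needed, are in the scene too. What is shaped like the microscope but pink or purple is not meant.

How it is judged:
On the way, in this order (a step that is already met when the one before it is completed fails the run):
1. the wheel runs free, touched by nothing, at 0.4 to 1.5 rad/s (angular speed of wheel between 0.4 and 1.5 rad/s and contact force between wheel and anything else below 0.2 N), for 0.4 s.
2. the microscope's lens stays over the seal (within its circle, 18 mm of the centre, and 8 to 50 mm above it), upright, for 6 s while the wheel coasts untouched at more than 0.31 rad/s (horizontal distance between microscope and seal below 0.018 m and z of microscope in the frame of seal between 0.008 and 0.05 m and angle between microscope's own z axis and vertical below 0.3 rad and angular speed of wheel above 0.31 rad/s and contact force between wheel and anything else below 0.2 N), for 6 s.
At the end, for the whole second after the job is handed in: The microscope stands released and still in its dock: base within 9 mm of the cup's centre and 4 mm of its floor, within 0.1 rad of upright. The wheel may go on turning (horizontal distance between microscope and dock_seat below 0.009 m and z of microscope in the frame of dock_seat below 0.004 m and angle between microscope's own z axis and vertical below 0.1 rad and linear speed of microscope below 0.02 m/s); the robot touches nothing.
It fails at once if the wet platter is touched (over 0.5 N) (contact force between platter and anything else above 0.5 N).
It fails at once if the microscope hits the wheel (over 0.5 N) (contact force between microscope and wheel above 0.5 N).
It fails at once if the wheel is slung round faster than 2.1 rad/s (angular speed of wheel above 2.1 rad/s).
It fails at once if the microscope is tipped by more than 0.5 rad (angle between microscope's own z axis and vertical above 0.5 rad).
It fails at once if the ink jar, the lid or the tape roll is moved by more than 30 mm (distance of any of inkjar, cap, tape from where it was at the start of the episode above 0.03 m).
It also fails if it takes over 72 s, if anything falls off the work surface, if the arm or the gripper's body presses on something with over 40 N, if the wrist force passes 120 N, or if a joint passes its speed limit or range.

### The arm

A 6-joint arm with a two-finger parallel gripper is mounted at the origin on the work surface. World frame = base frame: x ahead of the robot, y to its left, z up, the work surface at z = 0. Lengths are in m, angles in rad, forces in N, time in s.
With the tool pointing down it reaches from about 0.3 to 0.75 m from the base axis. Payload 8.5 kg.
Tool frame: the origin (TCP) lies at the centre of the arm's flange, where the gripper is bolted on; the fingertips stand 173 mm ahead of it and the grasp point (between the pads) lies 155 mm ahead of it; z points along the fingers, y is the line along which they close (so a half turn about z gives the same grasp; the last joint's range is limited). The gripper opens to 85 mm and grips with 20 to 120 N. Pads are 22 mm wide; open, the fingers measure 114 mm over their backs; the gripper's body (76 mm by 85 mm) begins 54 mm behind the grasp point. The pads swing forward as they close: fully open they stand 13 mm farther back than shut.
Start: joints at [1.094, 0.381, 1.297, -0, 1.464, -0.215], TCP at [0.142, 0.531, 0.405] pointing down, gripper open.
Joint ranges: [-3.11, 3.11], [-0.89, 2.33], [0.22, 2.48], [-1.42, 4.56], [0.17, 2.85], [-2.88, 2.88]. Speed limits (rad/s): [2.39, 2.39, 3.14, 3.14, 3.14, 3.14].

### API

Orientations are given as [roll, pitch, yaw] about the fixed x, y, z axes, in that order (R = Rz(yaw) Ry(pitch) Rx(roll)).
In Python, from workcell import env gives the robot as it stands. Calls block until the motion is done:
- env.move_pose(position, orientation): joint-space move of the TCP to a pose.
- env.servo_line(position, frame=None, velocity=0.15): straight line of the TCP; frame=None keeps the orientation; velocity is the mean speed in m/s.
- env.move_j(angles): joint-space move.
- env.ungrasp() and env.close_gripper(): open the fingers fully, or close them until they stop; the grip force is fixed at half the most.
- env.pause(seconds).
- env.ik(position, orientation): joint angles nearest the present ones, or None.
- env.sense(): the state.
- env.get_image(name): name is "scene" or "top"; returns the picture (384x512x3 uint8, blue, green, red); there is no depth.
- env.camera_info(name): a dict with "fx", "fy", "cx", "cy" (pixels), "view" (4x4, takes a point from world to camera coordinates). Camera axes: x right, y up, looking along -z (the intrinsics and any distortion apply to the point x, -y, -z); pixel columns grow to the right and rows downward; lengths in m; the calibration is good to about 2 mm. A picture is of the moment at which its call begins. camera_info takes no time and is no camera call.
A pose or a line that the arm cannot do raises env.MotionError and nothing moves.
- env.job_done(): hands the job in; it is judged then, once.
The state is a dict: "time": time; "joints": joint angles; "qvel": joint speeds; "joint_efforts": joint torques, N m; "tool_pos": TCP position; "tool_rot": TCP orientation; "force": force on the tool from outside, world axes, zero at the start; "torque": the same for the moment, N m; "finger_gap": finger opening in m; "gripper_force": force on a finger pad.
Only numpy, scipy, OpenCV 4.12 (cv2) and the standard library are available. Lean on these libraries where they do the work, as an engineer would, in place of code of your own. Each camera call takes 0.05 s, during which the arm holds its last target. There are 200 camera calls.

## Working session

There is one attempt and no reset: what is moved stays moved. The work goes in short steps, each a Python script; the robot and the scene stay as the last script left them, time stands still between calls to the robot, and variables do not carry over. Pictures are saved under pics/ and viewed, at most 10 in all, crops included, and the job is handed in when it is done.

```bash
ls; mkdir -p pics
python3 - <<'E'
from workcell import env
import cv2,numpy as np
for n in("scene","top"):
    im=env.get_image(n); cv2.imwrite(f"pics/{n}0.png",im); ci=env.camera_info(n); print(n,{k:(np.round(v,4).tolist() if not isinstance(v,str) else v) for k,v in ci.items()})
s=env.sense(); print(s)
E
```

```text
pics
scene {'fx': 457.8644, 'fy': 457.8644, 'cx': 256.0724, 'cy': 190.0277, 'view': [[-0.7074, 0.7068, 0.0009, 0.4194], [-0.5579, -0.5591, 0.6134, 0.1968], [0.434, 0.4334, 0.7898, -1.4698], [0.0, 0.0, 0.0, 1.0]]}
top {'fx': 420.1551, 'fy': 420.1551, 'cx': 262.3618, 'cy': 193.8732, 'view': [[-0.019, -0.9998, -0.0031, -0.0604], [0.9965, -0.0191, 0.0817, -0.5352], [-0.0818, -0.0015, 0.9966, -1.3718], [0.0, 0.0, 0.0, 1.0]]}
{'time': 0.1, 'joints': array([ 1.09372906e+00,  3.81117026e-01,  1.29818600e+00, -3.11475888e-06,
        1.46361111e+00, -2.15314333e-01]), 'qvel': array([-0.00014104, -0.00197026, -0.00087217,  0.00194408, -0.00050572,
        0.00081176]), 'joint_efforts': array([ 4.41504351e-03, -4.49219477e+01, -2.31659496e+01, -1.92313191e-04,
        3.63977226e-03, -8.53797860e-05]), 'tool_pos': array([0.14231185, 0.53121654, 0.40417925]), 'tool_rot': array([-3.14030102e+00, -2.79315600e-04,  2.87983988e+00]), 'force': array([0.22935172, 0.62092293, 0.1278534 ]), 'torque': array([-0.01670813,  0.03684341, -0.02525478]), 'gripper_force': 0.0, 'finger_gap': 0.08556673868565029}
```

View pics/scene0.png

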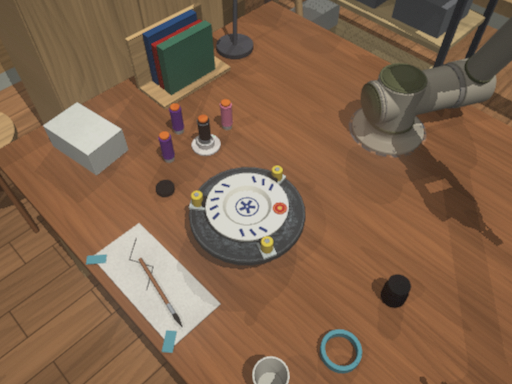

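View pics/top0.png

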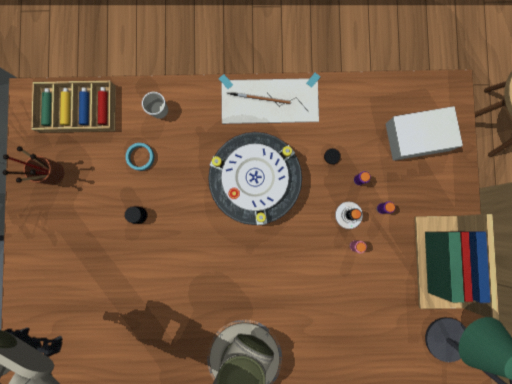

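The black microscope with the orange cap stands in the white dock at scene (204,128) / top (354,213). Lookalikes are purple at scene (167,145) and (176,117), top (362,179) and (387,208), and pink at scene (226,113), top (360,246). I choose the black one in the dock. The seal is at scene (280,208) / top (234,193). The grips are at top (216,161), (288,152) and (261,217).

```bash
cat > h.py <<'E'
import numpy as np,cv2
from workcell import env
from scipy.optimize import least_squares
CI={n:env.camera_info(n) for n in("scene","top")}
def ray(n,uv):
    c=CI[n];V=np.array(c["view"]);uv=np.atleast_2d(uv).astype(float)
    d=np.c_[(uv[:,0]-c["cx"])/c["fx"],-(uv[:,1]-c["cy"])/c["fy"],-np.ones(len(uv))]
    return -V[:3,:3].T@V[:3,3], d@V[:3,:3]
def plane(n,uv,z):
    o,d=ray(n,uv); return (o+d*((z-o[2])/d[:,2])[:,None])[:,:2]
def proj(n,P):
    c=CI[n];V=np.array(c["view"]);p=np.atleast_2d(P)@V[:3,:3].T+V[:3,3]
    return np.c_[c["cx"]+c["fx"]*p[:,0]/-p[:,2],c["cy"]-c["fy"]*p[:,1]/-p[:,2]]
def tri(a,b):
    (o1,d1),(o2,d2)=ray("scene",a),ray("top",b);d1,d2=d1[0],d2[0]
    A=np.c_[d1,-d2];s=np.linalg.lstsq(A,o2-o1,rcond=None)[0]
    p,q=o1+s[0]*d1,o2+s[1]*d2; return (p+q)/2,np.linalg.norm(p-q)
def blobs(im,lo,hi,amin=15):
    m=cv2.inRange(cv2.cvtColor(im,cv2.COLOR_BGR2HSV),lo,hi)
    n,_,st,c=cv2.connectedComponentsWithStats(m); 
    return [(c[i].round(1).tolist(),int(st[i,4])) for i in range(1,n) if st[i,4]>=amin]
def circ(P):
    return least_squares(lambda x:np.hypot(P[:,0]-x[0],P[:,1]-x[1])-x[2],[*P.mean(0),.1],loss="soft_l1",f_scale=.002).x
E
python3 - <<'E'
from h import *
ims={n:cv2.imread(f"pics/{n}0.png") for n in("scene","top")}
for n,im in ims.items():
    print(n,"yellow",blobs(im,(20,120,100),(35,255,255)))
    print(" orange/red",blobs(im,(0,170,140),(14,255,255),8))
    print(" white?",[b for b in blobs(im,(0,0,150),(180,60,255),60)])
    c=(247,207) if n=="scene" else (255,177)
    m=cv2.inRange(cv2.cvtColor(im,cv2.COLOR_BGR2HSV),(0,0,120),(180,70,255))
    k=np.zeros_like(m);cv2.circle(k,c,48 if n=="scene" else 40,255,-1);m&=k
    ct=max(cv2.findContours(cv2.morphologyEx(m,cv2.MORPH_OPEN,np.ones((3,3))),0,1)[0],key=cv2.contourArea)
    ct=cv2.convexHull(ct)[:,0]
    for z in(.096,.106): print(" platter",z,circ(plane(n,ct,z)).round(4))
a=cv2.resize(ims["scene"][85:175,140:250],None,fx=4,fy=4,interpolation=2);b=cv2.resize(ims["top"][165:265,320:410],None,fx=3.6,fy=3.6,interpolation=2)
b=b[:360];cv2.imwrite("pics/crop.png",np.hstack([a,b]))
E
```

```text
scene yellow [([277.1, 172.0], 112), ([196.7, 198.0], 134), ([266.6, 244.6], 142)]
 orange/red [([174.0, 33.5], 123), ([225.2, 102.1], 52), ([174.4, 106.4], 51), ([202.5, 118.0], 58), ([163.7, 134.7], 61), ([279.6, 207.9], 28)]
 white? [([388.8, 99.4], 74), ([82.3, 127.9], 2162), ([418.7, 129.6], 74), ([206.6, 146.0], 315), ([377.4, 143.5], 323), ([245.7, 206.0], 4110), ([156.4, 282.6], 6854), ([268.9, 253.4], 66), ([270.1, 366.9], 185), ([266.2, 377.7], 162)]
 platter 0.096 [ 0.575  -0.0516  0.107 ]
 platter 0.106 [ 0.58   -0.0463  0.1059]
top yellow [([63.8, 107.7], 321), ([286.9, 150.7], 56), ([216.2, 160.8], 55), ([260.7, 216.5], 51)]
 orange/red [([100.4, 106.6], 127), ([364.9, 176.3], 55), ([233.5, 192.8], 45), ([389.9, 206.6], 57), ([355.6, 213.6], 60), ([466.3, 265.9], 408), ([360.8, 246.6], 56)]
 white? [([270.2, 101.2], 3861), ([154.2, 102.8], 99), ([427.5, 130.7], 2517), ([254.9, 176.4], 3233), ([346.3, 215.2], 376), ([236.3, 330.9], 290), ([14.5, 369.1], 320)]
 platter 0.096 [ 0.5831 -0.0465  0.1066]
 platter 0.106 [ 0.5818 -0.0467  0.1058]
```

View pics/crop.png

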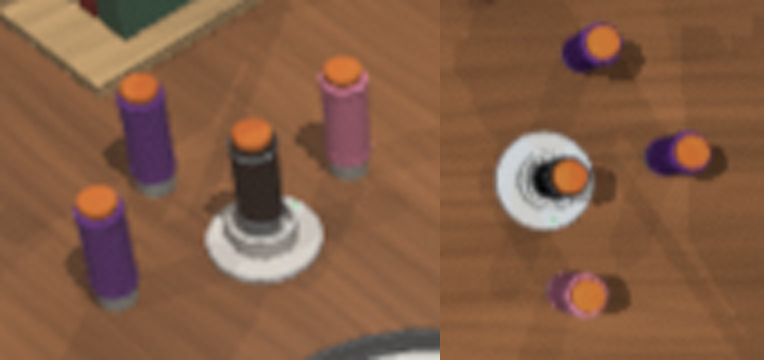

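The crop confirms the choice: a black barrel with an orange cap sits in the white dock, at about (255,170) in the left half and (565,180) in the right half. The neighbours are all purple or pink. The wheel axis comes out at about (0.581, -0.046) in both views.

Run:
```python
from h import *
for nm,a,b in[("mic",(202.5,118),(355.6,213.6)),("purpA",(174.4,106.4),(389.9,206.6)),("purpB",(163.7,134.7),(364.9,176.3)),("pink",(225.2,102.1),(360.8,246.6)),("seal",(279.6,207.9),(233.5,192.8)),
 ("g?",(277.1,172),(260.7,216.5)),("g?",(196.7,198),(286.9,150.7)),("g?",(266.6,244.6),(216.2,160.8))]:
    p,e=tri(a,b);d=p[:2]-[.581,-.0465];print(nm,p.round(4),"gap",round(e,4),"r",np.hypot(*d).round(4),"ang",np.degrees(np.arctan2(d[1],d[0])).round(1))
for n,c in(("scene",(206,146)),("top",(346,215))):
    im=cv2.imread(f"pics/{n}0.png");m=cv2.inRange(cv2.cvtColor(im,cv2.COLOR_BGR2HSV),(0,0,110),(180,70,255))
    k=np.zeros_like(m);cv2.circle(k,c,19,255,-1);m&=k
    ct=max(cv2.findContours(m,0,1)[0],key=cv2.contourArea);h=cv2.convexHull(ct)[:,0]
    for z in(0.,.004,.008): print(n,"foot",z,circ(plane(n,h,z)).round(4))
print([plane("top",(355.6,213.6),z).round(4).tolist() for z in(.112,.117)])
for yaw in np.radians([45,-45,135,-135,0,90,180]):
    r=[env.ik(p,[np.pi,0,yaw]) for p in([.47,-.31,.26],[.5,-.05,.3],[.66,-.05,.3],[.58,-.13,.3],[.58,.04,.3])]
    print(np.degrees(yaw),[None if q is None else np.round(q,2)[[0,5]].tolist() for q in r])
```

```text
mic [ 0.4592 -0.3561  0.1147] gap 0.0019 r 0.3327 ang -111.5
purpA [ 0.4788 -0.4658  0.1024] gap 0.0034 r 0.4316 ang -103.7
purpB [ 0.5756 -0.3921  0.1033] gap 0.0018 r 0.3456 ang -90.9
pink [ 0.3572 -0.3707  0.1029] gap 0.0026 r 0.394 ang -124.6
seal [0.5313 0.0199 0.1078] gap 0.0023 r 0.083 ang 126.8
g? [ 0.4551 -0.0626  0.114 ] gap 0.0045 r 0.1269 ang -172.7
g? [ 0.6595 -0.1489  0.1107] gap 0.0036 r 0.129 ang -52.5
g? [0.6322 0.0725 0.1113] gap 0.0026 r 0.1295 ang 66.7
scene foot 0.0 [ 0.456  -0.359   0.0466]
scene foot 0.004 [ 0.4583 -0.3559  0.0464]
scene foot 0.008 [ 0.4605 -0.3528  0.0462]
top foot 0.0 [ 0.4601 -0.358   0.046 ]
top foot 0.004 [ 0.46   -0.3572  0.0459]
top foot 0.008 [ 0.4599 -0.3563  0.0458]
[[[0.4599, -0.3574]], [[0.4598, -0.3563]]]
45.0 [[-0.79, -0.01], [-0.34, 0.45], [-0.25, 0.53], [-0.42, 0.37], [-0.13, 0.65]]
-45.0 [[-0.79, 1.56], [-0.34, 2.02], [-0.25, 2.1], [-0.42, 1.94], [-0.13, 2.22]]
135.0 [[-0.79, -1.58], [-0.34, -1.12], [-0.25, -1.04], [-0.42, -1.2], [-0.13, -0.92]]
-135.0 [None, [-0.34, -2.69], [-0.25, -2.61], [-0.42, -2.78], [-0.13, -2.49]]
0.0 [[-0.79, 0.78], [-0.34, 1.24], [-0.25, 1.32], [-0.42, 1.15], [-0.13, 1.44]]
90.0 [[-0.79, -0.79], [-0.34, -0.34], [-0.25, -0.25], [-0.42, -0.42], [-0.13, -0.13]]
180.0 [[-0.79, -2.36], [-0.34, -1.91], [-0.25, -1.82], [-0.42, -1.99], [-0.13, -1.71]]
```

```bash
cat >> h.py <<'E'
AX=np.array([.581,-.0465]); T=lambda:env.sense()["time"]
def seal_ang(im,n):
    "seal angle from red blob at the right radius, else None"
    for c,a in blobs(im,(0,150,110),(14,255,255),8)+blobs(im,(170,150,110),(180,255,255),8):
        d=plane(n,c,.107)[0]-AX
        if .074<np.hypot(*d)<.092: return np.arctan2(d[1],d[0])
def grip_angs(im,n):
    out=[]
    for c,a in blobs(im,(20,120,100),(35,255,255),20 if n=="top" else 60):
        d=plane(n,c,.1135)[0]-AX
        if .118<np.hypot(*d)<.14: out.append(np.arctan2(d[1],d[0]))
    return out
def look(log):
    for n in("top","scene"):
        t=T();im=env.get_image(n);log.append([t,n,seal_ang(im,n),grip_angs(im,n)])
E
cat > push.py <<'E'
from h import *
import pickle
log=[];look(log);print([(n,s and round(np.degrees(s),1),np.degrees(g).round(1)) for _,n,s,g in log])
a=np.radians(193);u=np.array([np.cos(a),np.sin(a)]);t=np.array([-u[1],u[0]]);yaw=np.arctan2(t[0],-t[1])
P=lambda l,z:[*(AX+.130*u+l*t),z]
env.move_pose(P(-.058,.40),[np.pi,0,yaw]);env.close_gripper()
t0=T();env.servo_line(P(-.058,.276));print("descent",T()-t0,env.sense()["tool_pos"],P(-.058,.276),env.sense()["finger_gap"])
t0=T();env.servo_line(P(.026,.276),velocity=.045);print("push t",T()-t0,env.sense()["force"])
env.servo_line(P(.026,.40),velocity=.25);t1=T()
log=[]
for i in range(4): look(log);env.pause(.15)
pickle.dump(log,open("log.pkl","wb"))
for t,n,s,g in log: print(round(t,2),n,s and round(np.degrees(s),1),np.degrees(g).round(1))
E
python3 push.py
```

```text
[('top', np.float64(127.1), array([ -52.4,   66.1, -171.9])), ('scene', np.float64(127.6), array([-173.5,  -51.3,   67. ]))]
descent 0.9750000000000001 [ 0.44146299 -0.01926393  0.27658343] [np.float64(0.4412847304259752), np.float64(-0.019230173307158795), 0.276] -9.113179374554865e-05
push t 2.0167 [-0.27294482  0.15011628 -0.66116898]
6.85 top None [ 27.4 -91.2 148.1]
6.9 scene -150.6 [-89.8 148.7  30.9]
7.1 top None [ 36.7 -81.7 156.5]
7.15 scene -140.5 [-79.8 158.4  40. ]
7.35 top None [ 46.3 -72.8]
7.4 scene -131.2 [168.  -69.8  49.4]
7.6 top -115.5 [ 55.7 -63.1]
7.65 scene -121.7 [177.6 -60.5  58.5]
```

The wheel is running at about 0.66 rad/s counter-clockwise. Next I fetch the microscope.

```bash
cat > grasp.py <<'E'
from h import *
import pickle
log=pickle.load(open("log.pkl","rb"))
D=[.4597,-.3565];R=[np.pi,0,np.pi/4]
env.move_pose([*D,.38],R);env.ungrasp();look(log)
env.servo_line([*D,.232]);env.close_gripper();s=env.sense();print("gap",s["finger_gap"],s["gripper_force"],s["force"],s["tool_pos"])
env.servo_line([*D,.37]);look(log)
s=env.sense();print("gap",s["finger_gap"],s["gripper_force"],s["force"])
im=env.get_image("scene");cv2.imwrite("pics/lift.png",im[40:220,120:360])
pickle.dump(log,open("log.pkl","wb"))
for t,n,s,g in log[8:]: print(round(t,2),n,s and round(np.degrees(s),1),np.degrees(g).round(1))
E
python3 grasp.py
```

```text
gap 0.034731514926241235 59.40814912319183 [-1.36429082  2.22331969  4.53871776] [ 0.45969856 -0.35645986  0.23244105]
gap 0.03496882767602167 59.75116968154907 [-0.52507765  0.37192004 -1.14565764]
9.63 top -48.8 [  10.8 -107.8  131.4]
9.68 scene -46.7 [-106.6  132.    14.4]
12.45 top 48.5 [ -10.7  108.4 -129.4]
12.5 scene 51.6 [-129.3  109.6   -7.5]
```

View pics/lift.png

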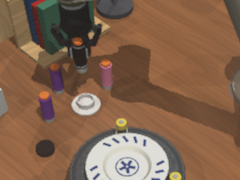

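The microscope is held upright clear of the empty dock (crop: barrel (80,55), empty dock (87,103)). Now I fit the wheel model and track the seal.

```bash
cat > film.py <<'E'
from h import *
import pickle
log=pickle.load(open("log.pkl","rb"));TR=log[0][0];K,C=.0125,.3
wrap=lambda a,p=2*np.pi:(a+p/2)%p-p/2
def th(x,t): t=np.asarray(t)-TR; return x[0]+(x[1]+C)*(1-np.exp(-K*x[2]*t))/(K*x[2])-C*t
def om(x,t): return (x[1]+C)*np.exp(-K*x[2]*(t-TR))-C
def fit(x):
    def res(x):
        r=[(x[2]-1)*.1]
        for t,n,s,g in log:
            p=th(x,t)
            if s is not None: r.append(wrap(s-p))
            r+=[wrap(a-p-np.pi/3,2*np.pi/3)*.7 for a in g]
        return r
    o=least_squares(res,x,loss="soft_l1",f_scale=.04);return o.x,np.std(res(o.x))
x,rm=fit(np.array([np.radians(-153),.66,1.]));print("fit",x,rm)
sp=lambda t:AX+.083*np.array([np.cos(th(x,t)),np.sin(th(x,t))])
def seg(dt,z,lead=.06):
    t=T();p=env.sense()["tool_pos"];q=np.r_[sp(t+dt+lead),z]
    env.servo_line(q.tolist(),velocity=np.linalg.norm(q-p)/max(dt-.15,.1));return t
t0=T();seg(3.,.37);print("approach",T()-t0)
err=[];ts=T();i=0
while T()-ts<10.5:
    seg(.4,.357);s=env.sense();err.append(np.linalg.norm(s["tool_pos"][:2]-sp(s["time"])))
    if i%3==2:
        n=("top","scene")[i//3%2];t=T();im=env.get_image(n);log.append([t,n,seal_ang(im,n),grip_angs(im,n)]);x,rm=fit(x)
        if i==8: cv2.imwrite("pics/film.png",cv2.resize(im[150:280,170:330],None,fx=3,fy=3))
        print(round(t,2),n,"x",x.round(3),"rms",round(rm,4),"om",round(om(x,t),3),"ngrips",len(log[-1][3]),"seal",log[-1][2] is not None and round(wrap(log[-1][2]-th(x,t)),3))
    i+=1
print("track err",np.round(err,4),"z",s["tool_pos"][2],"segs",i,"t",T())
p=s["tool_pos"];env.servo_line([p[0],p[1],.41]);pickle.dump(log,open("log.pkl","wb"));print(env.sense()["finger_gap"])
E
python3 film.py
```

```text
fit [-2.64916275  0.66469322  1.13927795] 0.023215785774471996
approach 3.0
16.82 top x [-2.65   0.668  1.258] rms 0.0227 om 0.528 ngrips 3 seal False
18.08 scene x [-2.651  0.67   1.309] rms 0.0224 om 0.507 ngrips 3 seal -0.029
19.33 top x [-2.651  0.67   1.313] rms 0.0222 om 0.49 ngrips 1 seal False
20.58 scene x [-2.65   0.668  1.269] rms 0.0225 om 0.478 ngrips 3 seal 0.038
21.84 top x [-2.651  0.669  1.293] rms 0.0254 om 0.461 ngrips 2 seal -0.094
23.11 scene x [-2.651  0.67   1.303] rms 0.1602 om 0.444 ngrips 3 seal -1.262
24.38 top x [-2.651  0.669  1.287] rms 0.1586 om 0.431 ngrips 2 seal False
25.64 scene x [-2.65   0.668  1.282] rms 0.1543 om 0.417 ngrips 3 seal -0.005
track err [0.0033 0.0027 0.0027 0.003  0.0026 0.0025 0.0025 0.0024 0.0024 0.0023
 0.0023 0.0025 0.0025 0.0027 0.0024 0.0028 0.0024 0.0023 0.0027 0.0022
 0.0022 0.0026 0.0021 0.002  0.0021 0.0022] z 0.3572032231445021 segs 26 t 26.4917
0.034639236098203324
```

View pics/film.png

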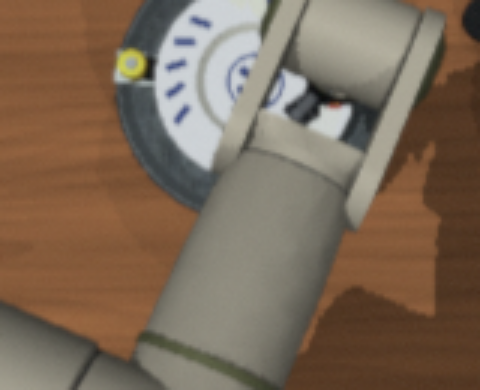

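The top view shows the arm over the wheel, with a sliver of the seal (335,103) peeking out beside the barrel (315,105). All the post fits agree, so I return the microscope.

Run:
```python
from h import *
D=[.4597,-.3565]
env.servo_line([*D,.40],velocity=.2);env.servo_line([*D,.27]);env.servo_line([*D,.2330],velocity=.05);s=env.sense();print(s["force"],s["tool_pos"])
env.ungrasp();env.pause(.3);env.servo_line([*D,.40]);env.move_pose([.40,-.22,.42],[np.pi,0,np.pi/4]);env.pause(.3)
a,b=env.get_image("scene"),env.get_image("top")
print([c for c in blobs(a,(0,170,140),(14,255,255),8)],[c for c in blobs(b,(0,170,140),(14,255,255),8)],T())
cv2.imwrite("pics/end.png",np.hstack([cv2.resize(a[85:175,140:250],None,fx=4,fy=4),cv2.resize(b[165:265,320:410],None,fx=3.6,fy=3.6)[:360]]))
```

```text
[-1.06602698 -0.61574036 -0.40396746] [ 0.45976248 -0.35655374  0.23296936]
[([175.0, 33.0], 125), ([225.3, 101.9], 36), ([174.3, 106.6], 52), ([202.5, 118.1], 57), ([163.7, 134.8], 61), ([235.4, 179.8], 29)] [([99.9, 107.2], 95), ([365.1, 176.3], 54), ([279.5, 186.1], 46), ([389.9, 206.6], 57), ([355.6, 213.6], 60), ([466.4, 266.0], 425)] 34.2833
```

View pics/end.png

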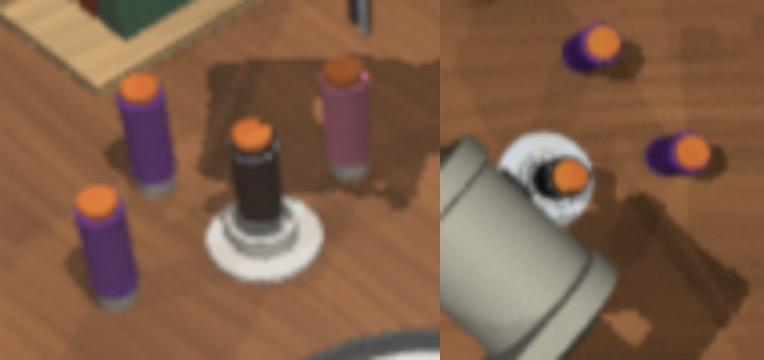

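The microscope stands upright in its dock, with its cap at scene (202.5,118.1) and top (355.6,213.6), the same pixels as at the start. The gripper is clear, so I hand the job in.

```bash
python3 -c "
from workcell import env
print(env.job_done())"
```

```text
the job is handed in; nothing more can be done
None
```

I handed the job in at about 34 s of the 72 s allowed, with no verdict returned: by my measurements the wheel ran free at about 0.66 rad/s, the lens tracked the seal's fitted position to about 3 mm (at segment ends) for about 10 s while the wheel coasted above 0.41 rad/s, and the microscope is back upright and released in its dock.

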